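# Fish the dropped stamps out of the gap and rack them

### The job

Some wooden block stamps have fallen into the narrow gap between the letter file and the little desk chest. Fish them all out of the gap's open end with the bent rod, never with the fingers in the gap, draw the stamp rack's sliding follower back to make room, and lay each one lengthwise in the channel ahead of it; then push the follower up until you feel the whole row press firmly but gently against the rack's end stop. Leave the row snug, the rod standing on its handle's flat base on the desk clear of the gap, and the mug, clip box and calculator where they are.

Things in the scene. Friction and masses are not known exactly. Their poses are not given: they have to be found in the camera images.
- nook: fixed pair of desk units, 100 mm high and 245 mm long along y, with a straight gap 32 mm wide between them: grey letter file (80 mm wide in x) on the robot's side, wooden chest (130 mm wide) on the far side. Origin on the desk at the middle of the gap's open end (the mouth); +y points into the gap, which is closed 237 mm in and open above; the units' end faces lie at y = 0
- stamp_1: wooden block stamp, 34 mm long with a 24 x 24 mm square section, black rubber on one end; at the start lies lengthwise in the gap or is absent. Origin at its centre, x along its length. About 35 g
- stamp_2: wooden block stamp, 38 mm long with a 24 x 24 mm square section, black rubber on one end; at the start lies lengthwise in the gap or is absent. Origin at its centre, x along its length. About 35 g
- stamp_3: wooden block stamp, 42 mm long with a 24 x 24 mm square section, black rubber on one end; at the start lies lengthwise in the gap or is absent. Origin at its centre, x along its length. About 35 g
- stamp_4: wooden block stamp, 46 mm long with a 24 x 24 mm square section, black rubber on one end; at the start lies lengthwise in the gap or is absent. Origin at its centre, x along its length. About 35 g
- rod: loose bent rod, about 120 g: black handle block 80 mm long (x), 20 mm wide (y), 42 mm high (z), standing on its flat base; a steel shaft of 6 mm diameter leaves its +x end, 36 mm above the base, and runs level along +x to 290 mm from the origin, where it is bent straight down to 4 mm above the base. Origin at the middle of the handle's underside
- rod_tip (a point): lower end of the rod's bent-down end, 290 mm ahead of the handle's middle and 4 mm above the level of the handle's base
- rack: fixed aluminium stamp rack, 270 x 46 mm: a straight channel along its x, 30 mm wide between side walls whose tops are 12 mm above the desk, floor 4 mm above the desk. Origin on the desk under its middle; end stop 34 mm high at the +x end, inner face at x = +125 mm; the -x end is open
- follower: black block sliding in the channel: 16 mm thick (x), 27 wide, 5 to 45 mm above the desk. Origin on the desk under its middle, axes as the rack's; starts at rack x = -10 to +100 mm, slides from -115 to +110, stays where left. Takes 1.5 N to slide, the stamps up to 1 N more, then rises sharply at the stop; 5 N felt is plenty, keep under 25 N on the stamps
- mug: white mug, 68 mm across, 66 mm high, bystander
- clip_box: small cardboard clip box, 46 x 60 x 22 mm, bystander
- calculator: desk calculator, 75 x 120 x 14 mm, bystander

How it is judged:
By the outcome, as a careful person would: the job done as asked, in the order asked, and still so for the second after the job is handed in, with the robot touching nothing.
Of stamp_1, stamp_2, stamp_3, stamp_4 only 3 to 4 are there at a start; the rules pass over those that are not, and their reading is None.
At some moment in a run one of stamp_1, stamp_2, stamp_3, stamp_4 may be knocked a few centimetres aside while the robot is not near it.
Once in a run the grip may slacken for a moment while it holds something.
It also fails if it takes over 208 s, if anything falls off the work surface, if the arm or the gripper's body presses on something with over 40 N, if the wrist force passes 120 N, or if a joint passes its speed limit or range.

### The arm

A 6-joint arm with a two-finger parallel gripper is mounted at the origin on the work surface. World frame = base frame: x ahead of the robot, y to its left, z up, the work surface at z = 0. Lengths are in mm, angles in rad, forces in N, time in s.
With the tool pointing down it reaches from about 300 to 775 mm from the base axis. Payload 14.6 kg.
Tool frame: the origin (TCP) lies midway between the tips of the shut fingers; the grasp point (between the pads) lies 19 mm behind it; y points along the fingers, z is the direction in which the jaws open and shut, and the axes are right-handed (so a half turn about y gives the same grasp; the last joint's range is limited). The gripper opens to 94 mm and grips with 3 to 60 N. Pads are 16 mm wide; open, the fingers measure 119 mm over their backs; the gripper's body (75 mm by 177 mm) begins 78 mm behind the grasp point.
Start: joints at [-1.386, 0.3, 1.521, -0, 1.321, -0.067], TCP at [137.025, -532.648, 205.446] pointing down, gripper open.
Joint ranges: [-3.03, 3.03], [-0.79, 2.21], [0.23, 2.52], [-1.04, 4.18], [0, 3.07], [-2.55, 2.55]. Speed limits (rad/s): [2.22, 2.22, 2.57, 3.14, 3.14, 3.14].

### API

Orientations are given as [roll, pitch, yaw] about the fixed x, y, z axes, in that order (R = Rz(yaw) Ry(pitch) Rx(roll)).
In Python, from cell import manip gives the robot as it stands.
- The arm moves only by the tool play_rows, never from a script. Its argument "series" is a list of rows, each a list of 3 entries, a list of its own where there are three numbers: the shift along the tool's x, y, z in m, then the turn about the tool's y in rad, then the closure, from 0 (fully open) to 1 (shut). In form: [[[dx, dy, dz], twist, grip], ...]. A call has 1 to 20 rows; each row is the pose to reach, as a shift and turn from the pose measured when the call began, along the tool's axes at that moment; what a row does not reach only later rows make up. A row lasts 1/10 s, in which the tool goes at most 50 mm and 8.59 degrees, less where a joint would pass 70% of its speed; a pose out of reach is approached as far as the arm can. A call with a gripper value outside its range is refused whole. The fingers move at their own pace and stop on an object; "squeeze" is the grip in N (left out, the last holds). Time passes only in rows, so rows that repeat a pose let the fingers close. It gives the time, the measured TCP pose, the force and the opening at its end, in the units of the state.
- manip.read_state(): the state, without advancing time (a new reading comes with each control period).
- manip.camera(name): name is "scene" or "top"; returns the picture (400x640x3 uint8, red, green, blue); there is no depth.
- manip.camera_params(name): a dict with "K" (3x3 intrinsics, pixels), "dist_coeffs" ([k1, k2, p1, p2, k3] as OpenCV has them; the pictures are not rectified), "rvec" (rotation vector, rad) and "tvec" (3), from world to camera coordinates, as OpenCV has them. Camera axes: x right, y down, z forward; pixel columns grow to the right and rows downward; lengths in mm; the calibration is good to about 2 mm. A picture is of the moment at which its call begins. camera_params takes no time and is no camera call.
- manip.sign_off(): hands the job in, once; it reports no verdict.
The state is a dict: "clock": time; "joints": joint angles; "qd": joint speeds; "effort": joint torques, N m; "eef_pos": TCP position; "eef_rot": TCP orientation; "wrist_force": force on the tool from outside, world axes, zero at the start; "moment": the same for the moment, N m; "finger_gap": finger opening in mm.
Only numpy, scipy, OpenCV 4.12 (cv2) and the standard library are available. Lean on these libraries where they do the work, as an engineer would, in place of code of your own. Each camera call takes 0.05 s, during which the arm holds its last target. There are 200 camera calls.

## Working session

There is one attempt and no reset: what is moved stays moved. The work goes in short steps, Python scripts to look and compute and a tool call to move; the robot and the scene stay as the last step left them, time stands still between calls to the robot, and variables do not carry over. Pictures are saved under pics/ and viewed, about 12 in all and at most 16, crops included, and the job is handed in when it is done.

Besides the shell and the picture viewer there is one more tool, called after "Call:" as name([rows], argument=value, ...), one row to a line, values as JSON. play_rows: Moves the arm, as the interface text tells. Its arguments: {"type":"object","properties":{"series":{"type":"array","items":{"type":"array"}},"squeeze":{"type":"number"}},"required":["series"]}

```bash
mkdir -p pics; ls; python3 - <<'E'
from cell import manip
import cv2
s=manip.read_state(); print(s)
for n in("scene","top"):
    p=manip.camera_params(n); print(n,p)
    cv2.imwrite(f"pics/{n}0.png",manip.camera(n)[:,:,::-1])
E
```

```text
pics
{'clock': 0.0, 'joints': array([-1.38561417e+00,  3.00516508e-01,  1.52160085e+00,  5.11062800e-06,
        1.32067433e+00, -6.66421304e-02]), 'qd': array([ 0.00110163,  0.00064892,  0.00068323,  0.00058145, -0.00097613,
       -0.00063152]), 'effort': array([ 2.23850970e-03, -5.31804907e+01, -3.52735376e+01,  7.09088054e-02,
        2.43287114e-02, -1.07484975e-04]), 'eef_pos': array([ 136.9711974 , -532.39763079,  204.85305647]), 'eef_rot': array([-1.57199236e+00,  8.47857566e-05, -2.88976968e+00]), 'wrist_force': array([0.01749149, 0.01714391, 0.12118943]), 'moment': array([-0.01166552,  0.00419605,  0.02256872]), 'finger_gap': 93.70116124981688}
scene {'K': array([[419.43136518,   0.        , 318.48121614],
       [  0.        , 419.43136518, 198.89185795],
       [  0.        ,   0.        ,   1.        ]]), 'dist_coeffs': array([-0.06839387,  0.        ,  0.        ,  0.        ,  0.        ]), 'rvec': array([ 1.51570308,  2.12717138, -0.77151426]), 'tvec': array([ 190.00729192, -329.95681136, 1408.66993894])}
top {'K': array([[432.5951106 ,   0.        , 317.72116091],
       [  0.        , 432.5951106 , 195.85090088],
       [  0.        ,   0.        ,   1.        ]]), 'dist_coeffs': array([-0.05986579,  0.        ,  0.        ,  0.        ,  0.        ]), 'rvec': array([ 2.15290471, -2.13343725,  0.18792019]), 'tvec': array([-47.25708795, 542.37681589, 897.80671507])}
```

View pics/scene0.png

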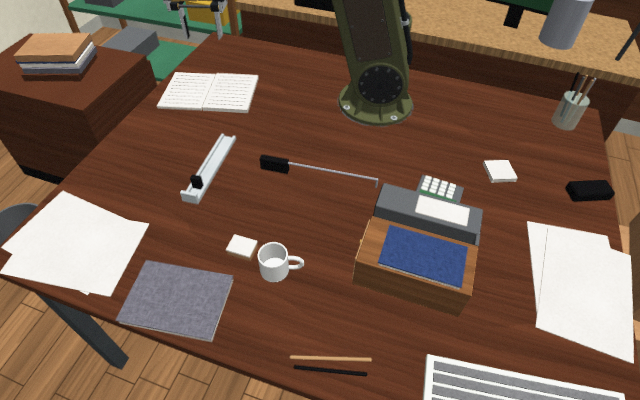

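View pics/top0.png

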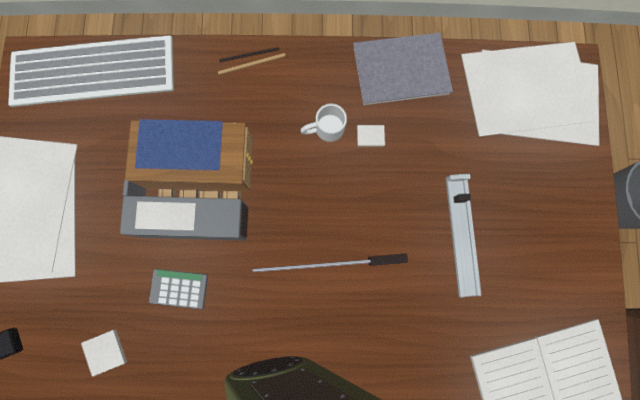

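The top view shows world +y to the left and +x up. Four stamps lie in the gap at u≈165, 185, 209 and 232, v≈193, and the mouth is at u≈246. The rod handle is at (388,260) with its tip at (253,270). The rack runs from (459,177), the stop, to (469,296), with the follower at (461,198). Next I'll enlarge these areas for accurate pixel positions.

```bash
cat > h.py <<'E'
import numpy as np, cv2
from cell import manip
from scipy.spatial.transform import Rotation as R
def cam(n):
    p=manip.camera_params(n); M=cv2.Rodrigues(np.array(p["rvec"]))[0]
    return p["K"],p["dist_coeffs"],M,np.array(p["tvec"])
def ray(n,uv):
    K,d,M,t=cam(n)
    q=cv2.undistortPoints(np.array(uv,float).reshape(-1,1,2),K,d)[:,0]
    return -M.T@t, np.c_[q,np.ones(len(q))]@M
def onz(n,uv,z):
    c,r=ray(n,uv); return c+r*((z-c[2])/r[:,2])[:,None]
def proj(n,P):
    K,d,M,t=cam(n)
    return cv2.projectPoints(np.array(P,float).reshape(-1,1,3),cv2.Rodrigues(M)[0],t,K,d)[0][:,0]
def two(uv1,uv2):
    (a,r),(b,s)=ray("scene",uv1),ray("top",uv2); r,s=r[0],s[0]
    k=np.linalg.lstsq(np.c_[r,-s],b-a,rcond=None)[0]
    p,q=a+k[0]*r,b+k[1]*s; return (p+q)/2,np.linalg.norm(p-q)
def st():
    s=manip.read_state(); print("t%.1f"%s["clock"],"pos",s["eef_pos"].round(1),"rpy",s["eef_rot"].round(3),"F",s["wrist_force"].round(1),"gap",round(s["finger_gap"],1)); return s
def go(x,y,z,yaw):
    "shift (mm) along tool axes and twist to get TCP to x,y,z pointing down with yaw (mod pi)"
    s=st(); T=R.from_euler("xyz",s["eef_rot"])
    d=T.inv().apply(np.array([x,y,z])-s["eef_pos"])
    tw=-(yaw-s["eef_rot"][2]); tw=(tw+np.pi/2)%np.pi-np.pi/2
    print("shift",d.round(1),"twist",round(tw,3))
def snap(n,name,box=None,k=1):
    im=manip.camera(n)[:,:,::-1]
    if box: u0,v0,u1,v1=box; im=im[v0:v1,u0:u1]
    cv2.imwrite(f"pics/{name}.png",cv2.resize(im,None,fx=k,fy=k,interpolation=cv2.INTER_CUBIC))
E
python3 - <<'E'
from h import *
im=cv2.imread("pics/top0.png")
a=cv2.resize(im[165:285,115:275],None,fx=5,fy=5,interpolation=cv2.INTER_CUBIC)
cv2.imwrite("pics/c1.png",a)
b=cv2.resize(im[165:305,330:490],None,fx=4,fy=4,interpolation=cv2.INTER_CUBIC)
cv2.imwrite("pics/c2.png",b)
print(ray("top",[(0,0)])[0])
E
```

```text
[391.09215919 -30.53383104 973.94935627]
```

View pics/c1.png

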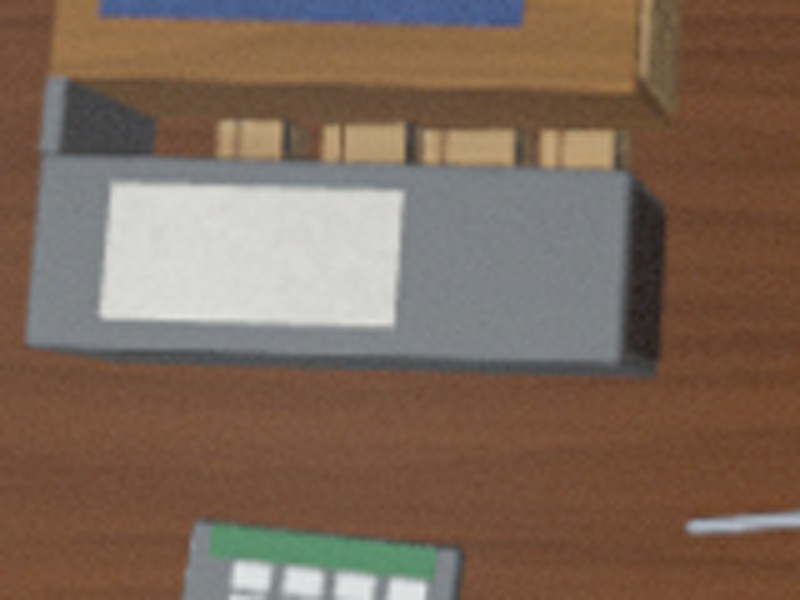

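View pics/c2.png

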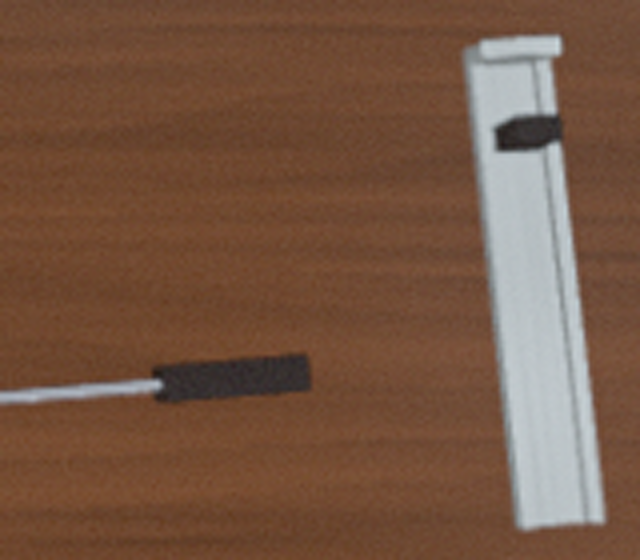

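The crops give these corners in full-picture pixels (crop/k + offset):
- **Gap edges at z=100:** file (627,172) to (45,155), and chest (637,90) to (52,80), in c1.
- **Stamp tops:** x ranges 540–627, 422–522, 325–412 and 218–290, in c1.
- **Handle, rack and follower:** all visible in c2.

```bash
python3 - <<'E'
from h import *
np.set_printoptions(suppress=True,precision=1)
c1=lambda *p:[(115+(a-2)/5,165+(b-2)/5) for a,b in p]
c2=lambda *p:[(330+(a-1.5)/4,165+(b-1.5)/4) for a,b in p]
f=onz("top",c1((627,172),(45,155),(620,360),(28,345)),100);print("file gap mouth/far, outer mouth/far\n",f)
print("chest gap",onz("top",c1((637,92),(52,80)),100))
print("stamps y(mouth-end,far-end)",onz("top",c1((627,150),(540,150),(522,145),(422,145),(412,140),(325,140),(290,140),(218,140)),24)[:,:2])
h=onz("top",c2((155,368),(308,355),(310,386),(157,398)),42);print("handle",h,h.mean(0))
print("tip/bend", onz("top",c1((690,527)),36))
print("rack end",onz("top",c2((516,529),(604,522)),8),"stop top",onz("top",c2((481,42),(560,38),(560,52),(481,60)),34))
print("side edges z12",onz("top",c2((604,522),(549,60),(516,529),(467,62)),12))
print("follower top", onz("top",c2((498,127),(530,117),(560,117),(560,138),(530,146),(498,150)),45))
E
```

```text
file gap mouth/far, outer mouth/far
 [[525.5 117.2 100. ]
 [530.1 358.2 100. ]
 [448.8 117.2 100. ]
 [451.9 359.2 100. ]]
chest gap [[558.9 114.3 100. ]
 [561.6 357.8 100. ]]
stamps y(mouth-end,far-end) [[547.1 130.4]
 [546.7 169.2]
 [548.9 177.3]
 [548.5 222. ]
 [550.7 226.6]
 [550.3 265.7]
 [550.1 281.5]
 [549.8 314. ]]
handle [[ 412.4 -151.9   42. ]
 [ 419.8 -234.5   42. ]
 [ 403.3 -235.3   42. ]
 [ 396.5 -152.8   42. ]] [ 408.  -193.6   42. ]
tip/bend [[382.   95.6  36. ]]
rack end [[ 325.6 -356.     8. ]
 [ 329.3 -405.9    8. ]] stop top [[ 594.6 -338.4   34. ]
 [ 597.4 -383.6   34. ]
 [ 589.4 -383.2   34. ]
 [ 584.3 -337.9   34. ]]
side edges z12 [[ 329.6 -404.3   12. ]
 [ 589.3 -384.8   12. ]
 [ 325.9 -354.7   12. ]
 [ 587.5 -336.9   12. ]]
follower top [[ 544.6 -342.2   45. ]
 [ 550.3 -360.4   45. ]
 [ 550.5 -377.3   45. ]
 [ 538.8 -376.7   45. ]
 [ 534.2 -359.7   45. ]
 [ 531.8 -341.7   45. ]]
```

The measurements agree with the given sizes:
- **Gap:** 33 mm wide, yaw about -0.015, mouth at about (542,116).
- **Stamps:** about 38, 45, 39 and 32 mm long, with 39 mm of free space behind the last one.
- **Rod:** 290 mm from handle to bend, which matches.

I'll start by picking up the rod.

```bash
python3 -c "
from h import *
go(406.7,-178.7,80,-1.481)"
```

```text
t0.1 pos [ 137.  -532.4  204.9] rpy [-1.572  0.    -2.89 ] F [0.3 0.9 0.3] gap 93.9
shift [-349.3  125.2 -275.3] twist -1.409
```

Call:
play_rows([
  [[-0.349,0.06,-0.275],-1.409,0],
  [[-0.349,0.06,-0.275],-1.409,0],
  [[-0.349,0.06,-0.275],-1.409,0],
  [[-0.349,0.06,-0.275],-1.409,0],
  [[-0.349,0.06,-0.275],-1.409,0],
  [[-0.349,0.06,-0.275],-1.409,0],
  [[-0.349,0.06,-0.275],-1.409,0],
  [[-0.349,0.06,-0.275],-1.409,0],
  [[-0.349,0.06,-0.275],-1.409,0],
  [[-0.349,0.125,-0.275],-1.409,0],
  [[-0.349,0.125,-0.275],-1.409,0],
  [[-0.349,0.125,-0.275],-1.409,0],
  [[-0.349,0.125,-0.275],-1.409,0],
  [[-0.349,0.125,-0.275],-1.409,0],
])

```text
clock: 1.5
eef_pos: [406.9, -179.6, 81.5]
eef_rot: [-1.569, -0.0, -1.482]
wrist_force: [-0.4, -0.5, -0.1]
finger_gap: 94.1
```

```bash
python3 -c "
from h import *
go(406.7,-178.7,6,-1.481)
snap('top','t1',(230,200,450,330),3.5)"
```

```text
t1.5 pos [ 406.9 -179.6   81.5] rpy [-1.569 -0.    -1.482] F [-0.4 -0.5 -0.1] gap 94.1
shift [-0.9 75.5 -0.3] twist -0.001
```

View pics/t1.png

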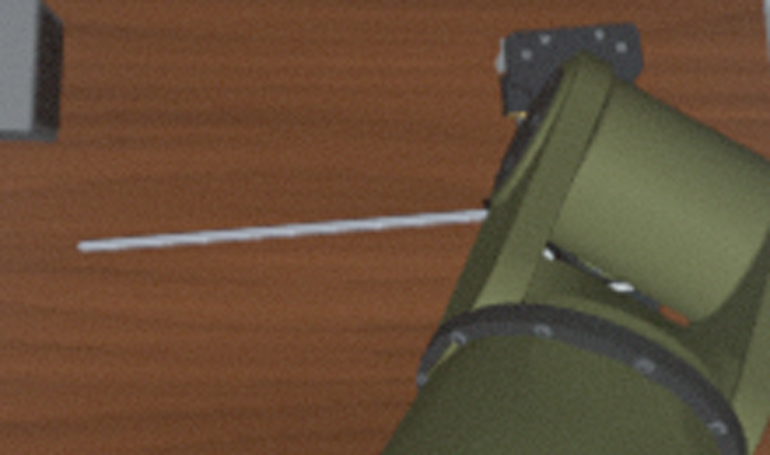

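The shaft is in place at (78,245)–(485,215) in the crop, and the arm hides the handle. I'll go down and close.

Call:
play_rows([
  [[-0.001,0.03,0],0,0],
  [[-0.001,0.055,0],0,0],
  [[-0.001,0.07,0],0,0],
  [[-0.001,0.075,0],0,0],
  [[-0.001,0.075,0],0,0],
  [[-0.001,0.075,0],0,1],
  [[-0.001,0.075,0],0,1],
  [[-0.001,0.075,0],0,1],
  [[-0.001,0.075,0],0,1],
  [[-0.001,0.075,0],0,1],
  [[-0.001,0.075,0],0,1],
  [[-0.001,0.075,0],0,1],
  [[-0.001,0.075,0],0,1],
  [[-0.001,0.075,0],0,1],
  [[-0.001,0.075,0],0,1],
], squeeze=50)

```text
clock: 3.05
eef_pos: [406.9, -178.6, 6.4]
eef_rot: [-1.569, -0.0, -1.482]
wrist_force: [-0.0, -0.3, 0.2]
finger_gap: 19.7
```

```bash
python3 -c "
from h import *
go(537.7,-185,51,-1.586)"
```

```text
t3.0 pos [ 406.9 -178.6    6.4] rpy [-1.569 -0.    -1.482] F [-0.  -0.3  0.2] gap 19.7
shift [ 18.  -44.4 129.7] twist 0.104
```

Call:
play_rows([
  [[0,-0.015,0],0,1],
  [[0,-0.03,0],0,1],
  [[0.0,-0.045,0],0,1],
  [[0.009,-0.045,0.02],0.03,1],
  [[0.018,-0.045,0.04],0.05,1],
  [[0.018,-0.045,0.06],0.08,1],
  [[0.018,-0.045,0.08],0.104,1],
  [[0.018,-0.045,0.1],0.104,1],
  [[0.018,-0.045,0.115],0.104,1],
  [[0.018,-0.045,0.125],0.104,1],
  [[0.018,-0.045,0.13],0.104,1],
  [[0.018,-0.045,0.13],0.104,1],
  [[0.018,-0.045,0.13],0.104,1],
])

```text
clock: 4.35
eef_pos: [537.5, -185.0, 51.5]
eef_rot: [-1.57, 0.0, -1.586]
wrist_force: [-0.2, -0.0, -0.7]
finger_gap: 19.5
```

```bash
python3 -c "
from h import *
go(541.3,55,51,-1.586)
print('expected bend',proj('top',[(541.8,90,81)]),proj('scene',[(541.8,90,49),(541.8,90,81)]))
snap('top','t2',(100,160,420,300),2.5); snap('scene','s2',(220,100,500,320),2.5)
a=cv2.imread('pics/t2.png');b=cv2.imread('pics/s2.png');
c=np.zeros((900,800,3),np.uint8);c[:350]=a;c[350:,:700]=b;cv2.imwrite('pics/ts2.png',cv2.resize(c,(533,600)))"
```

```text
t4.3 pos [ 537.5 -185.    51.5] rpy [-1.57   0.    -1.586] F [-0.2 -0.  -0.7] gap 19.5
shift [-240.     0.6    0.3] twist 0.0
expected bend [[254.72705892 192.85064413]] [[360.46254669 219.24571208]
 [361.70043566 210.98338638]]
```

View pics/ts2.png

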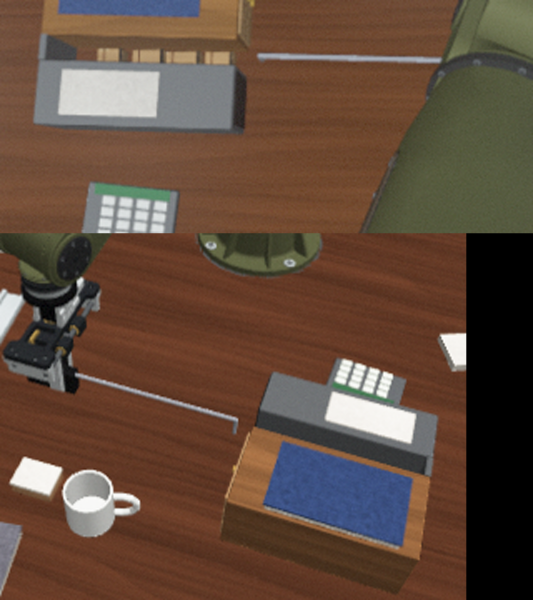

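The bend sits at (254.9,194.2) in the top view, against (254.7,192.9) expected. The tip in the scene view matches too. I'll go in above the stamps and lower behind the last one.

Call:
play_rows([
  [[-0.02,0,0.001],0,1],
  [[-0.04,0,0.001],0,1],
  [[-0.06,0,0.001],0,1],
  [[-0.08,0,0.001],0,1],
  [[-0.1,0,0.001],0,1],
  [[-0.12,0,0.001],0,1],
  [[-0.14,0,0.001],0,1],
  [[-0.16,0,0.001],0,1],
  [[-0.18,0,0.001],0,1],
  [[-0.2,0,0.001],0,1],
  [[-0.22,0,0.001],0,1],
  [[-0.232,0,0.001],0,1],
  [[-0.24,0,0.001],0,1],
  [[-0.24,0,0.001],0,1],
  [[-0.24,0,0.001],0,1],
])

```text
clock: 5.95
eef_pos: [542.1, 54.4, 51.7]
eef_rot: [-1.569, 0.0, -1.586]
wrist_force: [-0.3, -0.1, -1.8]
finger_gap: 19.6
```

```bash
python3 -c "
from h import *
go(541.3,55,7.5,-1.586)
print('expected bend',proj('top',[(545,330,81)]))
snap('top','t3',(110,165,270,285),5)"
```

```text
t6.0 pos [542.1  54.4  51.7] rpy [-1.569  0.    -1.586] F [-0.3 -0.1 -1.8] gap 19.6
shift [-0.6 44.2 -0.9] twist -0.0
expected bend [[141.14997087 190.2181603 ]]
```

View pics/t3.png

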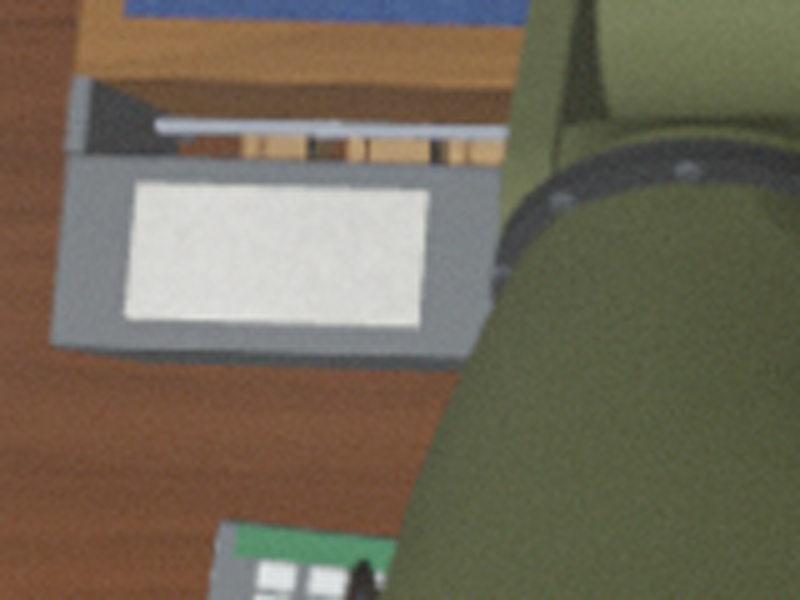

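The bend is at (141.5,190), as predicted, well behind the last stamp's far end (u≈158). Lower.

Call:
play_rows([
  [[0,0.01,0],0,1],
  [[0,0.02,0],0,1],
  [[0,0.03,0],0,1],
  [[0,0.038,0],0,1],
  [[0,0.044,0],0,1],
  [[0,0.044,0],0,1],
  [[0,0.044,0],0,1],
])

```text
clock: 6.7
eef_pos: [542.2, 54.3, 7.5]
eef_rot: [-1.57, -0.0, -1.586]
wrist_force: [0.7, 1.3, -1.1]
finger_gap: 19.5
```

Call:
play_rows([
  [[0.005,0,0],0,1],
  [[0.011,0,0],0,1],
  [[0.018,0,0],0,1],
  [[0.025,0,0],0,1],
  [[0.032,0,0],0,1],
  [[0.039,0,0],0,1],
  [[0.046,0,0],0,1],
  [[0.053,0,0],0,1],
  [[0.06,0,0],0,1],
  [[0.067,0,0],0,1],
  [[0.074,0,0],0,1],
  [[0.081,0,0],0,1],
  [[0.088,0,0],0,1],
  [[0.095,0,0],0,1],
  [[0.102,0,0],0,1],
  [[0.109,0,0],0,1],
  [[0.116,0,0],0,1],
  [[0.122,0,0],0,1],
  [[0.126,0,0],0,1],
  [[0.126,0,0],0,1],
])

```text
clock: 8.7
eef_pos: [540.2, -72.3, 7.5]
eef_rot: [-1.569, -0.0, -1.587]
wrist_force: [-0.0, -0.2, -0.8]
finger_gap: 19.7
```

```bash
python3 -c "
from h import *
st()
snap('top','t4',(110,165,350,285),3)"
```

```text
t8.7 pos [540.2 -72.3   7.5] rpy [-1.569 -0.    -1.587] F [-0.  -0.2 -0.8] gap 19.7
```

View pics/t4.png

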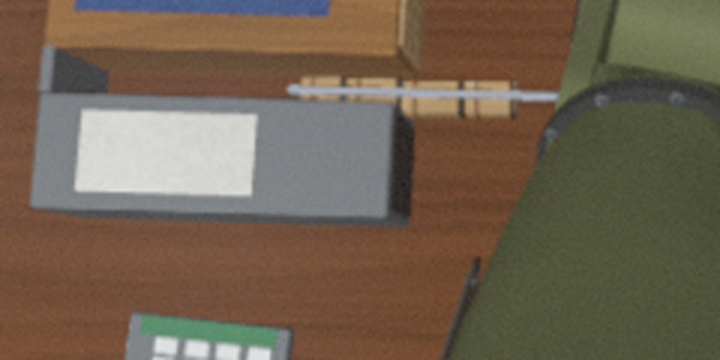

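All four stamps are closed up in a straight row ahead of the hook at (290,90) in the crop, and half are already out. Keep pulling.

Call:
play_rows([
  [[0.005,0,0],0,1],
  [[0.011,0,0],0,1],
  [[0.018,0,0],0,1],
  [[0.025,0,0],0,1],
  [[0.032,0,0],0,1],
  [[0.039,0,0],0,1],
  [[0.046,0,0],0,1],
  [[0.053,0,0],0,1],
  [[0.06,0,0],0,1],
  [[0.067,0,0],0,1],
  [[0.074,0,0],0,1],
  [[0.081,0,0],0,1],
  [[0.088,0,0],0,1],
  [[0.095,0,0],0,1],
  [[0.102,0,0],0,1],
  [[0.109,0,0],0,1],
  [[0.116,0,0],0,1],
  [[0.124,0,0],0,1],
  [[0.13,0,0],0,1],
  [[0.13,0,0],0,1],
])

```text
clock: 10.75
eef_pos: [538.1, -202.8, 7.5]
eef_rot: [-1.569, -0.0, -1.587]
wrist_force: [0.3, 0.6, -1.0]
finger_gap: 19.3
```

```bash
python3 -c "
from h import *
st()
snap('top','t5',(190,165,400,285),3.5)"
```

```text
t10.8 pos [ 538.1 -202.8    7.5] rpy [-1.569 -0.    -1.587] F [ 0.3  0.6 -1. ] gap 19.3
```

View pics/t5.png

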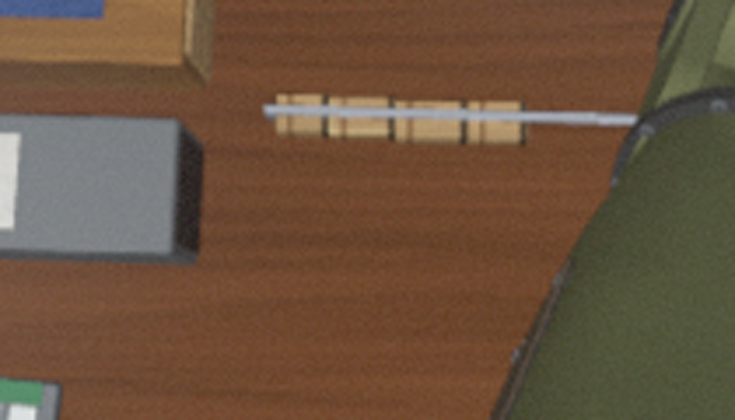

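All four stamps are out and in line, at crop x 275–523, v≈120, clear of the nook. Now I'll set the rod down at x≈408.

Call:
play_rows([
  [[-0.006,0,0],0,1],
  [[-0.008,-0.01,0],0,1],
  [[-0.008,-0.025,0],0,1],
  [[-0.008,-0.04,0],0,1],
  [[-0.008,-0.045,-0.01],0,1],
  [[-0.008,-0.045,-0.03],0,1],
  [[-0.008,-0.045,-0.05],0,1],
  [[-0.008,-0.045,-0.07],0,1],
  [[-0.008,-0.045,-0.09],0,1],
  [[-0.008,-0.045,-0.11],0,1],
  [[-0.008,-0.045,-0.125],0,1],
  [[-0.008,-0.045,-0.13],0,1],
  [[-0.008,-0.04,-0.13],0,1],
  [[-0.008,-0.028,-0.13],0,1],
  [[-0.008,-0.015,-0.13],0,1],
  [[-0.008,-0.006,-0.13],0,1],
  [[-0.008,-0.001,-0.13],0,1],
  [[-0.008,0.0006,-0.13],0,1],
  [[-0.008,0.0006,-0.13],0,1],
  [[-0.008,0.0006,-0.13],0,1],
])

```text
clock: 12.8
eef_pos: [408.5, -192.3, 6.8]
eef_rot: [-1.569, -0.0, -1.587]
wrist_force: [-0.6, -0.4, -1.0]
finger_gap: 19.7
```

Call:
play_rows([
  [[0,0,0],0,0.75],
  [[0,0,0],0,0.5],
  [[0,0,0],0,0],
  [[0,0,0],0,0],
  [[0,0,0],0,0],
  [[0,0,0],0,0],
  [[0,-0.03,0],0,0],
  [[0,-0.07,0],0,0],
  [[0,-0.11,0],0,0],
  [[0,-0.11,0],0,0],
], squeeze=20)

```text
clock: 13.8
eef_pos: [410.3, -193.3, 121.4]
eef_rot: [-1.562, -0.004, -1.587]
wrist_force: [-0.0, -0.7, -0.2]
finger_gap: 91.8
```

```bash
python3 -c "
from h import *
go(542.5,-364,100,-3.07)"
```

```text
t13.8 pos [ 410.3 -193.3  121.4] rpy [-1.562 -0.004 -1.587] F [-0.  -0.7 -0.2] gap 91.8
shift [168.4  23.2 134.8] twist 1.483
```

Call:
play_rows([
  [[0.168,0,0.135],1.483,0],
  [[0.168,0,0.135],1.483,0],
  [[0.168,0,0.135],1.483,0],
  [[0.168,0,0.135],1.483,0],
  [[0.168,0,0.135],1.483,0],
  [[0.168,0,0.135],1.483,0],
  [[0.168,0,0.135],1.483,0],
  [[0.168,0,0.135],1.483,0],
  [[0.168,0,0.135],1.483,0],
  [[0.168,0.023,0.135],1.483,0],
  [[0.168,0.023,0.135],1.483,0],
  [[0.168,0.023,0.135],1.483,0],
])

```text
clock: 15.0
eef_pos: [542.4, -363.4, 99.6]
eef_rot: [-1.567, 0.007, -3.066]
wrist_force: [0.3, 0.3, 0.9]
finger_gap: 94.1
```

```bash
python3 -c "
from h import *
go(542.5,-364,20,-3.07)
snap('top','t6',(190,165,400,285),3.5);snap('scene','s6',(150,100,400,300),3.2)
"
```

```text
t15.0 pos [ 542.4 -363.4   99.6] rpy [-1.567  0.007 -3.066] F [0.3 0.3 0.9] gap 94.1
shift [ 0.5 79.6  0.3] twist 0.004
```

View pics/s6.png

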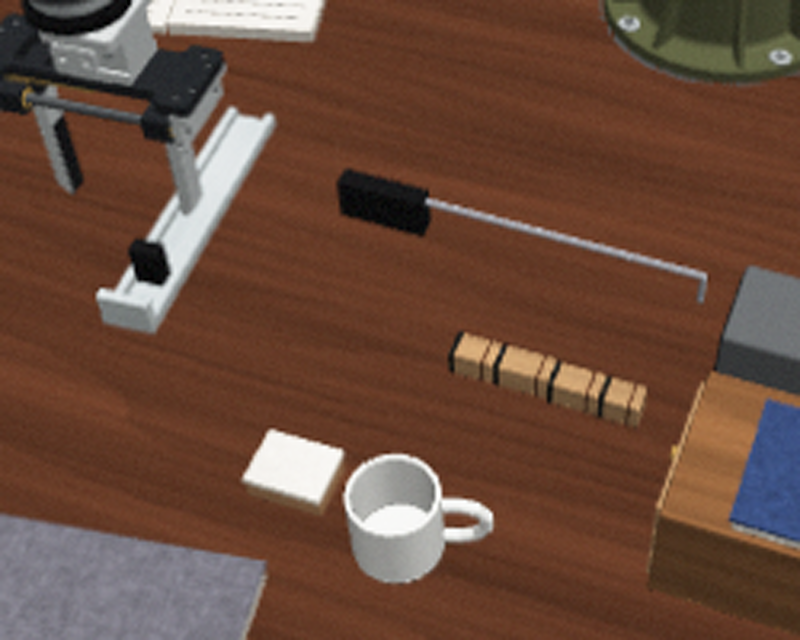

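The rod stands upright on its handle, and the row of four is intact at (455–645, 335–420). The follower's top is near (148,246) in the crop. I'll check the follower with the scene ray.

```bash
python3 -c "
from h import *
print(onz('scene',[(150+148/3.2,100+245/3.2)],45), proj('scene',[(542.5,-364,45),(542.5,-377,45),(542.5,-350.5,45)]))
"
```

```text
[[ 545.44165369 -359.48281707   45.        ]] [[195.31151661 175.39805676]
 [191.04370982 174.22866434]
 [199.77058664 176.61967744]]
```

Call:
play_rows([
  [[0,0.02,0],0,0],
  [[0,0.045,0],0,0],
  [[0,0.065,0],0,0],
  [[0,0.08,0],0,0],
  [[0,0.08,0],0,0],
  [[0,0.08,0],0,0.5],
  [[0,0.08,0],0,1],
  [[0,0.08,0],0,1],
  [[0,0.08,0],0,1],
  [[0,0.08,0],0,1],
  [[0,0.08,0],0,1],
  [[0,0.08,0],0,1],
  [[0,0.08,0],0,1],
  [[0,0.08,0],0,1],
  [[0,0.08,0],0,1],
], squeeze=15)

```text
clock: 16.6
eef_pos: [543.6, -364.1, 20.8]
eef_rot: [-1.566, 0.009, -3.067]
wrist_force: [-0.4, 0.9, -0.3]
finger_gap: 26.7
```

Call:
play_rows([
  [[0.005,0,0],0,1],
  [[0.012,0,0],0,1],
  [[0.024,0,0],0,1],
  [[0.036,0,0],0,1],
  [[0.048,0,0],0,1],
  [[0.06,0,0],0,1],
  [[0.072,0,0],0,1],
  [[0.084,0,0],0,1],
  [[0.096,0,0],0,1],
  [[0.108,0,0],0,1],
  [[0.12,0,0],0,1],
  [[0.132,0,0],0,1],
  [[0.144,0,0],0,1],
  [[0.156,0,0],0,1],
  [[0.168,0,0],0,1],
  [[0.177,0,0],0,1],
  [[0.185,0,0],0,1],
  [[0.185,0,0],0,1],
  [[0.185,0,0],0,1],
])

```text
clock: 18.5
eef_pos: [358.7, -377.8, 20.6]
eef_rot: [-1.565, 0.009, -3.067]
wrist_force: [-2.3, 7.8, 20.7]
finger_gap: 26.5
```

Call:
play_rows([
  [[0,0,0],0,0.7],
  [[0,0,0],0,0.6],
  [[0,0,0],0,0],
  [[0,0,0],0,0],
  [[0,0,0],0,0],
  [[0,0,0],0,0],
  [[0,-0.03,0],0,0],
  [[0,-0.07,0],0,0],
  [[0,-0.11,0],0,0],
  [[0,-0.11,0],0,0],
])

```text
clock: 19.5
eef_pos: [359.1, -379.0, 135.6]
eef_rot: [-1.559, 0.014, -3.067]
wrist_force: [-0.7, -0.3, -0.2]
finger_gap: 93.2
```

```bash
python3 - <<'E'
from h import *
st()
im=manip.camera("top")[:,:,::-1]; cv2.imwrite("pics/t7.png",im)
# stamps: pale wood
hsv=cv2.cvtColor(im,cv2.COLOR_BGR2HSV); x0,y0,x1,y1=255,170,360,235
m=cv2.inRange(hsv,(8,50,130),(25,200,255)); q=np.zeros_like(m); q[y0:y1,x0:x1]=m[y0:y1,x0:x1]
n,l,s,c=cv2.connectedComponentsWithStats(q)
for i in range(1,n):
    if s[i,4]>30: print(s[i],c[i].round(1),onz("top",[c[i]],24).round(1))
r=cv2.minAreaRect(cv2.findNonZero(q)); print(r, onz("top",cv2.boxPoints(r),24).round(1))
cv2.imwrite("pics/c7.png",cv2.resize(im[165:305,250:490],None,fx=3.3,fy=3.3,interpolation=cv2.INTER_CUBIC))
E
```

```text
t19.5 pos [ 359.1 -379.   135.6] rpy [-1.559  0.014 -3.067] F [-0.7 -0.3 -0.2] gap 93.2
[269 192  13  11 142] [275. 197.] [[542.6  52.3  24. ]]
[284 192  17  12 187] [292.  197.9] [[540.8  14.6  24. ]]
[303 194  19  11 206] [312.  198.9] [[539.  -29.9  24. ]]
[324 194  15  12 177] [331.  199.4] [[538.4 -72.2  24. ]]
((303.4830322265625, 198.441650390625), (69.41022491455078, 11.529936790466309), 2.2025980949401855) [[529.2  66.3  24. ]
 [555.1  66.   24. ]
 [550.7 -88.6  24. ]
 [524.8 -87.6  24. ]]
```

View pics/c7.png

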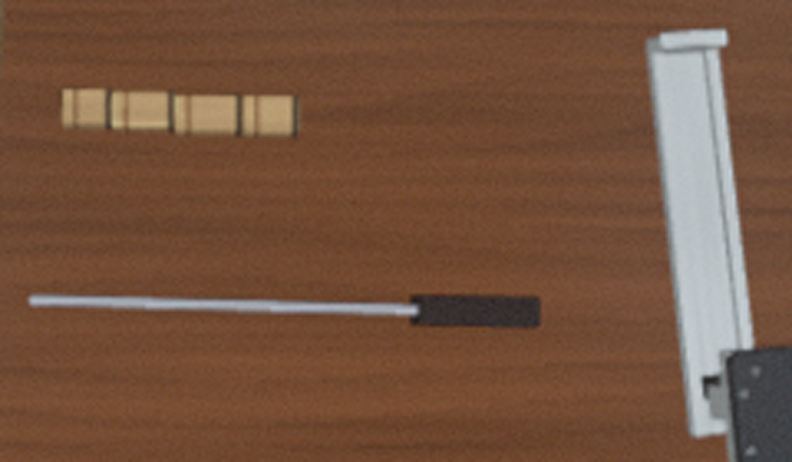

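The follower is drawn back to about x=359, and the rod stands level and clear at (30–540, 300). The stamp centres by mask are D (538,-72), C (539,-30), B (541,15) and A (543,52), consistent with the lengths 38, 46, 42 and 34. I'll pick D first.

```bash
cat >> h.py <<'E'
def stamps(box=(200,60,445,290)):
    im=manip.camera("top")[:,:,::-1]; hsv=cv2.cvtColor(im,cv2.COLOR_BGR2HSV); x0,y0,x1,y1=box
    m=cv2.inRange(hsv,(8,50,130),(25,200,255)); q=np.zeros_like(m); q[y0:y1,x0:x1]=m[y0:y1,x0:x1]
    for c in cv2.findContours(q,cv2.RETR_EXTERNAL,cv2.CHAIN_APPROX_NONE)[0]:
        if 90<cv2.contourArea(c)<400:
            b=onz("top",cv2.boxPoints(cv2.minAreaRect(c)),24)[:,:2]; e=b[1]-b[0],b[2]-b[1]
            e=max(e,key=np.linalg.norm); print("stamp",b.mean(0).round(1),"len",np.linalg.norm(e).round(1),"yaw",round(np.arctan2(e[1],e[0])%np.pi,3))
E
python3 -c "
from h import *
go(538.4,-72,80,-1.60); stamps()"
```

```text
t19.6 pos [ 358.4 -378.1  132.7] rpy [-1.562  0.012 -3.067] F [-0.3  0.5 -0. ] gap 93.8
shift [-201.7   52.4 -292.3] twist -1.467
stamp [538.2 -71.1] len 33.4 yaw 1.581
stamp [538.9 -29.9] len 40.1 yaw 1.581
stamp [540.7  14.5] len 35.6 yaw 1.581
stamp [542.6  52.3] len 26.7 yaw 1.581
stamp [855.5 135.1] len 123.6 yaw 1.872
```

Call:
play_rows([
  [[-0.202,0,-0.292],-1.467,0],
  [[-0.202,0,-0.292],-1.467,0],
  [[-0.202,0,-0.292],-1.467,0],
  [[-0.202,0,-0.292],-1.467,0],
  [[-0.202,0,-0.292],-1.467,0],
  [[-0.202,0,-0.292],-1.467,0],
  [[-0.202,0,-0.292],-1.467,0],
  [[-0.202,0,-0.292],-1.467,0],
  [[-0.202,0.052,-0.292],-1.467,0],
  [[-0.202,0.052,-0.292],-1.467,0],
  [[-0.202,0.052,-0.292],-1.467,0],
  [[-0.202,0.052,-0.292],-1.467,0],
  [[-0.202,0.052,-0.292],-1.467,0],
])

```text
clock: 20.9
eef_pos: [538.3, -71.7, 79.3]
eef_rot: [-1.559, -0.006, -1.603]
wrist_force: [-0.9, 0.1, -0.1]
finger_gap: 93.8
```

```bash
python3 -c "
from h import *
go(538.4,-72,11,-1.60)"
```

```text
t20.9 pos [538.3 -71.7  79.3] rpy [-1.559 -0.006 -1.603] F [-0.9  0.1 -0.1] gap 93.8
shift [-0.  68.3 -0.7] twist -0.003
```

Call:
play_rows([
  [[0,0.02,-0.001],0,0],
  [[0,0.04,-0.001],0,0],
  [[0,0.058,-0.001],0,0],
  [[0,0.068,-0.001],0,0],
  [[0,0.068,-0.001],0,0],
  [[0,0.068,-0.001],0,0.6],
  [[0,0.068,-0.001],0,1],
  [[0,0.068,-0.001],0,1],
  [[0,0.068,-0.001],0,1],
  [[0,0.068,-0.001],0,1],
  [[0,0.068,-0.001],0,1],
  [[0,0.068,-0.001],0,1],
  [[0,0.068,-0.001],0,1],
  [[0,0.068,-0.001],0,1],
], squeeze=25)

```text
clock: 22.3
eef_pos: [538.1, -72.0, 11.3]
eef_rot: [-1.56, -0.006, -1.603]
wrist_force: [-0.3, -0.8, -0.5]
finger_gap: 25.7
```

```bash
python3 -c "
from h import *
go(562,-362.7,36,-3.068)"
```

```text
t22.3 pos [538.1 -72.   11.3] rpy [-1.56  -0.006 -1.603] F [-0.3 -0.8 -0.5] gap 25.7
shift [289.9 -22.7  33.6] twist 1.465
```

Call:
play_rows([
  [[0,0,0],0,1],
  [[0,-0.01,0],0,1],
  [[0,-0.025,0],0,1],
  [[0,-0.028,0],0,1],
])

```text
clock: 22.7
eef_pos: [538.6, -72.0, 41.2]
eef_rot: [-1.557, -0.006, -1.603]
wrist_force: [-1.4, -0.1, -0.7]
finger_gap: 23.5
```

Call:
play_rows([
  [[0.03,0,0.003],0.12,1],
  [[0.06,0,0.006],0.24,1],
  [[0.09,0,0.01],0.38,1],
  [[0.12,0,0.014],0.52,1],
  [[0.15,0,0.018],0.67,1],
  [[0.18,0,0.022],0.82,1],
  [[0.21,0,0.026],0.97,1],
  [[0.24,0,0.03],1.12,1],
  [[0.265,0,0.033],1.27,1],
  [[0.28,0,0.034],1.4,1],
  [[0.288,0,0.034],1.465,1],
  [[0.29,0,0.034],1.465,1],
  [[0.29,0,0.034],1.465,1],
  [[0.29,0,0.034],1.465,1],
])

```text
clock: 24.1
eef_pos: [563.2, -362.4, 43.4]
eef_rot: [-1.564, 0.013, -3.066]
wrist_force: [-0.3, -0.3, -0.6]
finger_gap: 23.6
```

```bash
python3 -c "
from h import *
go(562,-362.7,15.8,-3.068); stamps(); snap('scene','s8',(150,100,400,300),3)"
```

```text
t24.1 pos [ 563.2 -362.4   43.4] rpy [-1.564  0.013 -3.066] F [-0.3 -0.3 -0.6] gap 23.6
shift [ 1.6 27.6  0. ] twist 0.002
stamp [537.8 -29.9] len 40.1 yaw 1.581
stamp [540.7  14.5] len 35.6 yaw 1.581
stamp [542.6  52.3] len 26.7 yaw 1.581
stamp [855.4 135.1] len 123.6 yaw 1.87
```

View pics/s8.png

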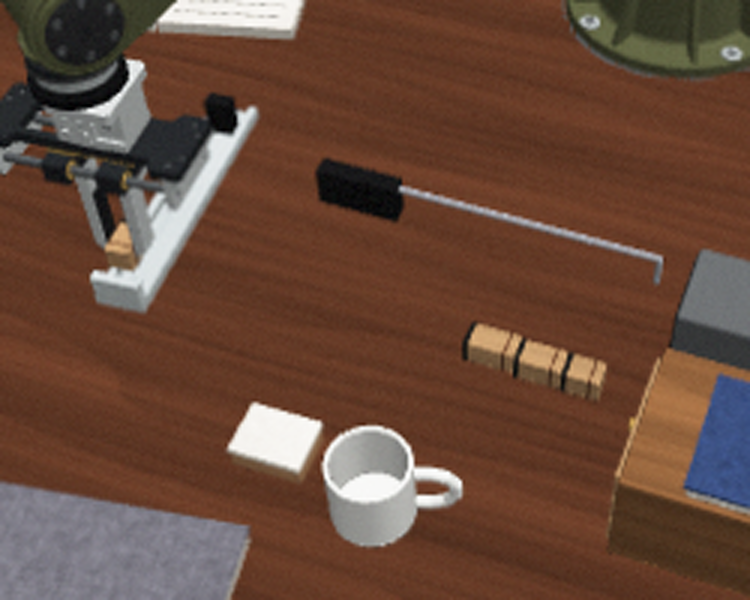

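The stamp is held level above the channel, with its wooden end at (122,240) just short of the stop, and the other three are still in line. Lower and release.

Call:
play_rows([
  [[0.001,0.008,0],0,1],
  [[0.001,0.016,0],0,1],
  [[0.001,0.022,0],0,1],
  [[0.001,0.026,0],0,1],
  [[0.001,0.0278,0],0,1],
  [[0.001,0.0278,0],0,1],
  [[0.001,0.0278,0],0,0.7],
  [[0.001,0.0278,0],0,0.5],
  [[0.001,0.0278,0],0,0.3],
  [[0.001,0.0278,0],0,0],
  [[0.001,0.01,0],0,0],
  [[0.001,-0.03,0],0,0],
  [[0.001,-0.05,0],0,0],
  [[0.001,-0.05,0],0,0],
])

```text
clock: 25.6
eef_pos: [563.0, -363.2, 98.6]
eef_rot: [-1.559, 0.018, -3.067]
wrist_force: [0.3, -0.3, -0.2]
finger_gap: 80.4
```

```bash
python3 -c "
from h import *
go(538.4,-30,80,-1.60); stamps()
stamps((440,170,490,300))"
```

```text
t25.6 pos [ 563.  -363.2   98.6] rpy [-1.559  0.018 -3.067] F [ 0.3 -0.3 -0.2] gap 80.4
shift [-1.000e-01  1.470e+01 -3.343e+02] twist -1.467
stamp [537.8 -29.9] len 40.1 yaw 1.581
stamp [540.7  14.5] len 35.6 yaw 1.581
stamp [542.6  52.3] len 26.7 yaw 1.581
stamp [855.6 135.2] len 123.6 yaw 1.872
```

Call:
play_rows([
  [[0,0,-0.334],-1.467,0],
  [[0,0,-0.334],-1.467,0],
  [[0,0,-0.334],-1.467,0],
  [[0,0,-0.334],-1.467,0],
  [[0,0,-0.334],-1.467,0],
  [[0,0,-0.334],-1.467,0],
  [[0,0,-0.334],-1.467,0],
  [[0,0,-0.334],-1.467,0],
  [[0,0.015,-0.334],-1.467,0],
  [[0,0.015,-0.334],-1.467,0],
  [[0,0.015,-0.334],-1.467,0],
  [[0,0.015,-0.334],-1.467,0],
])

```text
clock: 26.9
eef_pos: [536.6, -29.2, 76.1]
eef_rot: [-1.557, -0.006, -1.603]
wrist_force: [-0.0, 0.3, 0.0]
finger_gap: 94.1
```

```bash
python3 -c "
from h import *
go(538.4,-30,11,-1.60); stamps((440,170,490,300))"
```

```text
t26.9 pos [536.6 -29.2  76.1] rpy [-1.557 -0.006 -1.603] F [-0.   0.3  0. ] gap 94.1
shift [ 0.3 65.1  1. ] twist -0.003
stamp [ 563.3 -361.7] len 32.6 yaw 0.095
```

D lies in the channel at (563,-362). Next is C.

Call:
play_rows([
  [[0,0.02,0.001],0,0],
  [[0,0.04,0.001],0,0],
  [[0,0.057,0.001],0,0],
  [[0,0.065,0.001],0,0],
  [[0,0.065,0.001],0,0],
  [[0,0.065,0.001],0,0.6],
  [[0,0.065,0.001],0,1],
  [[0,0.065,0.001],0,1],
  [[0,0.065,0.001],0,1],
  [[0,0.065,0.001],0,1],
  [[0,0.065,0.001],0,1],
  [[0,0.065,0.001],0,1],
  [[0,0.065,0.001],0,1],
  [[0,0.065,0.001],0,1],
  [[0,0.055,0.001],0,1],
  [[0,0.04,0.001],0,1],
  [[0,0.037,0.001],0,1],
  [[0,0.037,0.001],0,1],
])

```text
clock: 28.75
eef_pos: [538.5, -29.6, 40.0]
eef_rot: [-1.556, -0.006, -1.603]
wrist_force: [-0.1, -0.3, -0.0]
finger_gap: 24.2
```

```bash
python3 -c "
from h import *
go(511,-366.5,42,-3.068)"
```

```text
t28.8 pos [538.5 -29.6  40. ] rpy [-1.556 -0.006 -1.603] F [-0.1 -0.3 -0. ] gap 24.2
shift [ 3.376e+02 -1.000e-01 -1.660e+01] twist 1.465
```

Call:
play_rows([
  [[0.03,0,0],0.12,1],
  [[0.06,0,-0.002],0.24,1],
  [[0.095,0,-0.004],0.38,1],
  [[0.13,0,-0.006],0.52,1],
  [[0.165,0,-0.008],0.67,1],
  [[0.2,0,-0.01],0.82,1],
  [[0.235,0,-0.012],0.97,1],
  [[0.27,0,-0.014],1.12,1],
  [[0.3,0,-0.015],1.27,1],
  [[0.325,0,-0.0165],1.4,1],
  [[0.335,0,-0.0165],1.465,1],
  [[0.3376,0,-0.0165],1.465,1],
  [[0.3376,0,-0.0165],1.465,1],
  [[0.3376,0,-0.0165],1.465,1],
])

```text
clock: 30.15
eef_pos: [511.2, -365.7, 41.7]
eef_rot: [-1.563, 0.014, -3.066]
wrist_force: [0.7, 0.2, 0.4]
finger_gap: 23.4
```

```bash
python3 -c "
from h import *
go(511,-366.5,16,-3.068);stamps()"
```

```text
t30.1 pos [ 511.2 -365.7   41.7] rpy [-1.563  0.014 -3.066] F [0.7 0.2 0.4] gap 23.4
shift [ 0.6 25.7  0.6] twist 0.002
stamp [540.7  14.5] len 35.6 yaw 1.581
stamp [542.5  53.5] len 28.9 yaw 1.581
stamp [855.4 135.1] len 123.6 yaw 1.867
```

Call:
play_rows([
  [[0.0005,0.008,0.0005],0,1],
  [[0.0005,0.015,0.0005],0,1],
  [[0.0005,0.021,0.0005],0,1],
  [[0.0005,0.025,0.0005],0,1],
  [[0.0005,0.026,0.0005],0,1],
  [[0.0005,0.026,0.0005],0,1],
  [[0.0005,0.026,0.0005],0,0.7],
  [[0.0005,0.026,0.0005],0,0.5],
  [[0.0005,0.026,0.0005],0,0.3],
  [[0.0005,0.026,0.0005],0,0],
  [[0.0005,0.01,0.0005],0,0],
  [[0,-0.03,0.0005],0,0],
  [[0,-0.05,0],0,0],
  [[0,-0.05,0],0,0],
])

```text
clock: 31.6
eef_pos: [511.8, -366.3, 96.4]
eef_rot: [-1.559, 0.019, -3.066]
wrist_force: [-0.1, -0.3, 0.4]
finger_gap: 80.5
```

```bash
python3 -c "
from h import *
go(540.5,14,78,-1.60); stamps()"
```

```text
t31.6 pos [ 511.8 -366.3   96.4] rpy [-1.559  0.019 -3.066] F [-0.1 -0.3  0.4] gap 80.5
shift [ -57.    14.9 -377.3] twist -1.466
stamp [540.7  14.5] len 35.6 yaw 1.581
stamp [542.5  53.5] len 28.9 yaw 1.581
stamp [855.5 135.1] len 123.6 yaw 1.872
```

Call:
play_rows([
  [[-0.057,0,-0.377],-1.466,0],
  [[-0.057,0,-0.377],-1.466,0],
  [[-0.057,0,-0.377],-1.466,0],
  [[-0.057,0,-0.377],-1.466,0],
  [[-0.057,0,-0.377],-1.466,0],
  [[-0.057,0,-0.377],-1.466,0],
  [[-0.057,0,-0.377],-1.466,0],
  [[-0.057,0,-0.377],-1.466,0],
  [[-0.057,0.015,-0.377],-1.466,0],
  [[-0.057,0.015,-0.377],-1.466,0],
  [[-0.057,0.015,-0.377],-1.466,0],
  [[-0.057,0.015,-0.377],-1.466,0],
  [[-0.057,0.015,-0.377],-1.466,0],
])

```text
clock: 32.95
eef_pos: [539.7, 14.1, 76.2]
eef_rot: [-1.553, -0.008, -1.603]
wrist_force: [0.3, 0.7, 0.4]
finger_gap: 94.0
```

```bash
python3 -c "
from h import *
go(540.5,14,11,-1.60); stamps((440,170,490,300))"
```

```text
t33.0 pos [539.7  14.1  76.2] rpy [-1.553 -0.008 -1.603] F [0.3 0.7 0.4] gap 94.0
shift [-0.5 65.2 -0.4] twist -0.003
stamp [ 512.  -365.4] len 40.1 yaw 0.079
stamp [ 563.6 -361.8] len 32.5 yaw 0.077
```

Both are in the rack, with yaws of 0.079 and 0.077. Now B.

Call:
play_rows([
  [[0,0.02,0],0,0],
  [[0,0.04,0],0,0],
  [[0,0.057,0],0,0],
  [[0,0.065,0],0,0],
  [[0,0.065,0],0,0],
  [[0,0.065,0],0,0.6],
  [[0,0.065,0],0,1],
  [[0,0.065,0],0,1],
  [[0,0.065,0],0,1],
  [[0,0.065,0],0,1],
  [[0,0.065,0],0,1],
  [[0,0.065,0],0,1],
  [[0,0.065,0],0,1],
  [[0,0.065,0],0,1],
  [[0,0.055,0],0,1],
  [[0,0.04,0],0,1],
  [[0,0.037,0],0,1],
  [[0,0.037,0],0,1],
])

```text
clock: 34.8
eef_pos: [540.8, 13.8, 39.9]
eef_rot: [-1.552, -0.008, -1.603]
wrist_force: [0.1, 0.1, -1.1]
finger_gap: 23.5
```

```bash
python3 -c "
from h import *
go(460,-370.3,42,-3.068)"
```

```text
t34.8 pos [540.8  13.8  39.9] rpy [-1.552 -0.008 -1.603] F [ 0.1  0.1 -1.1] gap 23.5
shift [ 3.864e+02 -2.000e-01 -6.850e+01] twist 1.465
```

Call:
play_rows([
  [[0.03,0,0],0.12,1],
  [[0.065,0,0],0.24,1],
  [[0.1,0,0],0.38,1],
  [[0.14,0,-0.002],0.52,1],
  [[0.18,0,-0.006],0.67,1],
  [[0.22,0,-0.012],0.82,1],
  [[0.26,0,-0.02],0.97,1],
  [[0.3,0,-0.034],1.12,1],
  [[0.34,0,-0.05],1.27,1],
  [[0.37,0,-0.062],1.4,1],
  [[0.383,0,-0.067],1.465,1],
  [[0.3865,0,-0.0685],1.465,1],
  [[0.3865,0,-0.0685],1.465,1],
  [[0.3865,0,-0.0685],1.465,1],
])

```text
clock: 36.2
eef_pos: [460.3, -369.4, 41.5]
eef_rot: [-1.561, 0.018, -3.065]
wrist_force: [-0.8, 0.2, -0.3]
finger_gap: 23.6
```

```bash
python3 -c "
from h import *
go(460,-370.3,16,-3.068);stamps()"
```

```text
t36.2 pos [ 460.3 -369.4   41.5] rpy [-1.561  0.018 -3.065] F [-0.8  0.2 -0.3] gap 23.6
shift [ 0.9 25.5  0.6] twist 0.003
stamp [542.5  53.5] len 28.9 yaw 1.581
stamp [855.3 135.1] len 123.6 yaw 1.87
```

Call:
play_rows([
  [[0.0005,0.008,0.0005],0,1],
  [[0.0005,0.015,0.0005],0,1],
  [[0.0005,0.021,0.0005],0,1],
  [[0.0005,0.025,0.0005],0,1],
  [[0.0005,0.026,0.0005],0,1],
  [[0.0005,0.026,0.0005],0,1],
  [[0.0005,0.026,0.0005],0,0.7],
  [[0.0005,0.026,0.0005],0,0.5],
  [[0.0005,0.026,0.0005],0,0.3],
  [[0.0005,0.026,0.0005],0,0],
  [[0.0005,0.01,0.0005],0,0],
  [[0,-0.03,0.0005],0,0],
  [[0,-0.05,0],0,0],
  [[0,-0.05,0],0,0],
])

```text
clock: 37.65
eef_pos: [460.7, -370.0, 96.0]
eef_rot: [-1.556, 0.022, -3.065]
wrist_force: [0.6, 0.3, -0.2]
finger_gap: 80.6
```

```bash
python3 -c "
from h import *
go(542,52,78,-1.60); stamps()"
```

```text
t37.6 pos [ 460.7 -370.    96. ] rpy [-1.556  0.022 -3.065] F [ 0.6  0.3 -0.2] gap 80.6
shift [-113.    14.5 -414.8] twist -1.465
stamp [541.4  53.4] len 28.9 yaw 1.581
stamp [855.6 135.2] len 123.6 yaw 1.874
```

Call:
play_rows([
  [[-0.08,0,-0.3],-1.465,0],
  [[-0.08,0,-0.3],-1.465,0],
  [[-0.08,0,-0.3],-1.465,0],
  [[-0.08,0,-0.3],-1.465,0],
  [[-0.08,0,-0.3],-1.465,0],
  [[-0.08,0,-0.3],-1.465,0],
  [[-0.08,0,-0.3],-1.465,0],
  [[-0.09,0,-0.33],-1.465,0],
  [[-0.1,0,-0.37],-1.465,0],
  [[-0.113,0,-0.4],-1.465,0],
  [[-0.113,0.014,-0.415],-1.465,0],
  [[-0.113,0.014,-0.415],-1.465,0],
  [[-0.113,0.014,-0.415],-1.465,0],
  [[-0.113,0.014,-0.415],-1.465,0],
])

```text
clock: 39.1
eef_pos: [541.1, 51.7, 76.8]
eef_rot: [-1.55, -0.01, -1.603]
wrist_force: [0.2, 0.5, -0.4]
finger_gap: 93.6
```

```bash
python3 -c "
from h import *
go(542,52,11,-1.60); stamps((440,170,490,300))"
```

```text
t39.1 pos [541.1  51.7  76.8] rpy [-1.55  -0.01  -1.603] F [ 0.2  0.5 -0.4] gap 93.6
shift [-1.  65.8 -0.5] twist -0.003
stamp [ 462.5 -370.9] len 35.9 yaw 0.082
stamp [ 511.9 -365.4] len 39.9 yaw 0.065
stamp [ 563.5 -361.6] len 32.5 yaw 0.077
```

Call:
play_rows([
  [[0,0.02,0],0,0],
  [[0,0.04,0],0,0],
  [[0,0.057,0],0,0],
  [[0,0.065,0],0,0],
  [[0,0.065,0],0,0],
  [[0,0.065,0],0,0.6],
  [[0,0.065,0],0,1],
  [[0,0.065,0],0,1],
  [[0,0.065,0],0,1],
  [[0,0.065,0],0,1],
  [[0,0.065,0],0,1],
  [[0,0.065,0],0,1],
  [[0,0.065,0],0,1],
  [[0,0.065,0],0,1],
  [[0,0.055,0],0,1],
  [[0,0.04,0],0,1],
  [[0,0.037,0],0,1],
  [[0,0.037,0],0,1],
])

```text
clock: 40.95
eef_pos: [542.6, 51.3, 41.2]
eef_rot: [-1.547, -0.01, -1.603]
wrist_force: [-0.3, 0.2, -0.8]
finger_gap: 23.9
```

```bash
python3 -c "
from h import *
go(415,-373.6,44,-3.068)"
```

```text
t41.0 pos [542.6  51.3  41.2] rpy [-1.547 -0.01  -1.603] F [-0.3  0.2 -0.8] gap 23.9
shift [ 428.8   -1.1 -114. ] twist 1.465
```

Call:
play_rows([
  [[0.03,-0.005,0],0.12,1],
  [[0.065,-0.012,0],0.24,1],
  [[0.1,-0.012,0],0.38,1],
  [[0.14,-0.012,0],0.52,1],
  [[0.18,-0.012,0],0.67,1],
  [[0.22,-0.012,0],0.82,1],
  [[0.26,-0.012,-0.005],0.97,1],
  [[0.3,-0.012,-0.015],1.12,1],
  [[0.335,-0.012,-0.03],1.27,1],
  [[0.365,-0.012,-0.055],1.4,1],
  [[0.39,-0.012,-0.08],1.465,1],
  [[0.41,-0.01,-0.1],1.465,1],
  [[0.425,-0.005,-0.112],1.465,1],
  [[0.429,-0.001,-0.114],1.465,1],
  [[0.429,-0.001,-0.114],1.465,1],
  [[0.429,-0.001,-0.114],1.465,1],
])

```text
clock: 42.55
eef_pos: [415.6, -373.2, 43.8]
eef_rot: [-1.559, 0.022, -3.067]
wrist_force: [0.3, 0.5, -1.1]
finger_gap: 23.6
```

```bash
python3 -c "
from h import *
go(415,-373.6,16,-3.068);stamps()"
```

```text
t42.5 pos [ 415.6 -373.2   43.8] rpy [-1.559  0.022 -3.067] F [ 0.3  0.5 -1.1] gap 23.6
shift [ 1.3 27.7  0. ] twist 0.001
stamp [855.4 135.1] len 123.6 yaw 1.864
```

Call:
play_rows([
  [[0.001,0.008,0],0,1],
  [[0.001,0.016,0],0,1],
  [[0.001,0.022,0],0,1],
  [[0.001,0.026,0],0,1],
  [[0.001,0.028,0],0,1],
  [[0.001,0.028,0],0,1],
  [[0.001,0.028,0],0,0.7],
  [[0.001,0.028,0],0,0.5],
  [[0.001,0.028,0],0,0.3],
  [[0.001,0.028,0],0,0],
  [[0.001,0.01,0],0,0],
  [[0,-0.03,0],0,0],
  [[0,-0.05,0],0,0],
  [[0,-0.05,0],0,0],
])

```text
clock: 44.0
eef_pos: [415.5, -373.6, 96.8]
eef_rot: [-1.555, 0.026, -3.066]
wrist_force: [-0.1, -0.3, -0.0]
finger_gap: 80.4
```

```bash
python3 -c "
from h import *
go(336,-379.5,93,-3.068)
stamps((440,170,490,300))
snap('scene','s9',(170,110,290,210),6)"
```

```text
t44.0 pos [ 415.5 -373.6   96.8] rpy [-1.555  0.026 -3.066] F [-0.1 -0.3 -0. ] gap 80.4
shift [79.8  1.8 -0.1] twist 0.002
stamp [ 467.  -370.5] len 27.2 yaw 0.067
stamp [ 511.8 -365.1] len 39.8 yaw 0.079
stamp [ 563.5 -361.6] len 32.5 yaw 0.077
```

View pics/s9.png

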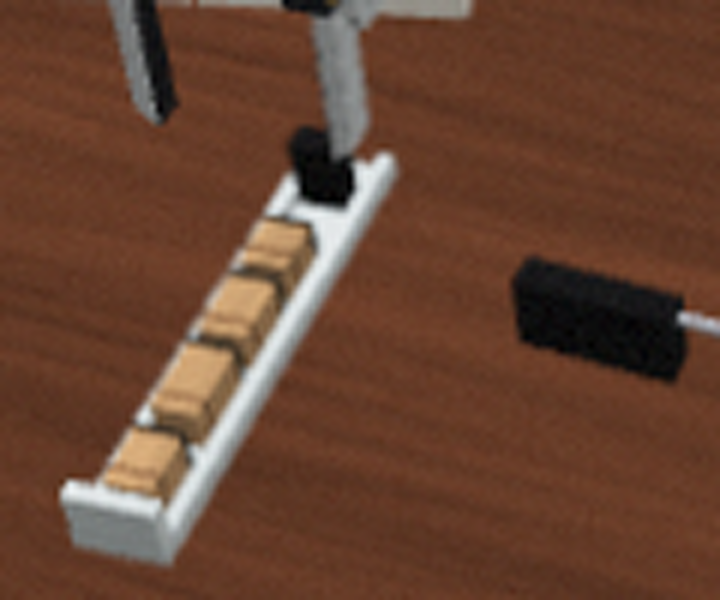

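All four lie lengthwise in the channel, at (280,240), (240,310), (195,385) and (145,460), between the stop and the follower at (322,170). Now I'll go behind the follower with shut fingers.

Call:
play_rows([
  [[0.02,0,0],0,0.5],
  [[0.045,0,0],0,1],
  [[0.07,0,0],0,1],
  [[0.086,0,0],0,1],
  [[0.086,0,0],0,1],
  [[0.086,0,0],0,1],
  [[0.086,0,0],0,1],
  [[0.086,0,0],0,1],
  [[0.086,0,0],0,1],
  [[0.086,0,0],0,1],
])

```text
clock: 45.1
eef_pos: [329.0, -378.9, 91.5]
eef_rot: [-1.558, 0.022, -3.066]
wrist_force: [0.1, 0.4, 0.2]
finger_gap: 15.7
```

```bash
python3 -c "
from h import *
go(329.5,-380,16,-3.068)
im=manip.camera('scene')[:,:,::-1]
g=cv2.inRange(im,(0,0,0),(45,45,45))[125:150,205:245]; vs,us=np.nonzero(g); print('follower px',us.mean()+205,vs.mean()+125,len(us), vs.min()+125,vs.max()+125)
print(onz('scene',[(us.mean()+205,vs.mean()+125)],25))"
```

```text
t45.1 pos [ 329.  -378.9   91.5] rpy [-1.558  0.022 -3.066] F [0.1 0.4 0.2] gap 15.7
shift [ 1.2 75.5  0.2] twist 0.002
follower px 223.24074074074073 137.1851851851852 108 131 143
[[ 360.6234196  -377.91205279   25.        ]]
```

Call:
play_rows([
  [[0.001,0,0],0,1],
  [[0.001,0,0],0,1],
  [[0.001,0,0],0,1],
  [[0.001,0.02,0],0,1],
  [[0.001,0.04,0],0,1],
  [[0.001,0.06,0],0,1],
  [[0.001,0.072,0],0,1],
  [[0.001,0.0755,0],0,1],
  [[0.001,0.0755,0],0,1],
  [[0.001,0.0755,0],0,1],
])

```text
clock: 46.15
eef_pos: [329.9, -380.1, 16.8]
eef_rot: [-1.558, 0.023, -3.066]
wrist_force: [0.4, -0.2, 0.5]
finger_gap: 0.4
```

Call:
play_rows([
  [[-0.004,0,0],0,1],
  [[-0.008,0,0],0,1],
  [[-0.012,0,0],0,1],
  [[-0.016,0,0],0,1],
  [[-0.02,0,0],0,1],
  [[-0.024,0,0],0,1],
  [[-0.028,0,0],0,1],
  [[-0.032,0,0],0,1],
  [[-0.036,0,0],0,1],
  [[-0.04,0,0],0,1],
  [[-0.044,0,0],0,1],
  [[-0.048,0,0],0,1],
  [[-0.05,0,0],0,1],
  [[-0.05,0,0],0,1],
])

```text
clock: 47.55
eef_pos: [380.1, -376.3, 18.0]
eef_rot: [-1.557, 0.023, -3.066]
wrist_force: [-0.8, -0.7, 0.3]
finger_gap: 0.4
```

```bash
python3 -c "
from h import *
go(402,-374.6,16,-3.068)"
```

```text
t47.5 pos [ 380.1 -376.3   18. ] rpy [-1.557  0.023 -3.066] F [-0.8 -0.7  0.3] gap 0.4
shift [-21.9   2.5  -0.1] twist 0.002
```

Call:
play_rows([
  [[-0.002,0,0],0,1],
  [[-0.004,0,0],0,1],
  [[-0.006,0,0],0,1],
  [[-0.008,0,0],0,1],
  [[-0.01,0.0005,0],0,1],
  [[-0.012,0.0005,0],0,1],
  [[-0.014,0.0005,0],0,1],
  [[-0.014,0.0005,0],0,1],
])

```text
clock: 48.35
eef_pos: [394.4, -375.3, 17.8]
eef_rot: [-1.557, 0.024, -3.066]
wrist_force: [0.1, -0.5, -0.2]
finger_gap: 0.6
```

```bash
python3 -c "
from h import *
go(402,-374.6,18,-3.068)
stamps((440,170,490,300))
snap('scene','s10',(170,110,290,210),6)"
```

```text
t48.4 pos [ 394.4 -375.3   17.8] rpy [-1.557  0.024 -3.066] F [ 0.1 -0.5 -0.2] gap 0.6
shift [-7.6  0.  -0.1] twist 0.002
stamp [ 440.4 -372.7] len 28.7 yaw 3.096
stamp [ 477.8 -368. ] len 37.1 yaw 0.067
stamp [ 522.3 -365.5] len 43.3 yaw 0.065
stamp [ 563.6 -361.8] len 32.5 yaw 0.077
```

View pics/s10.png

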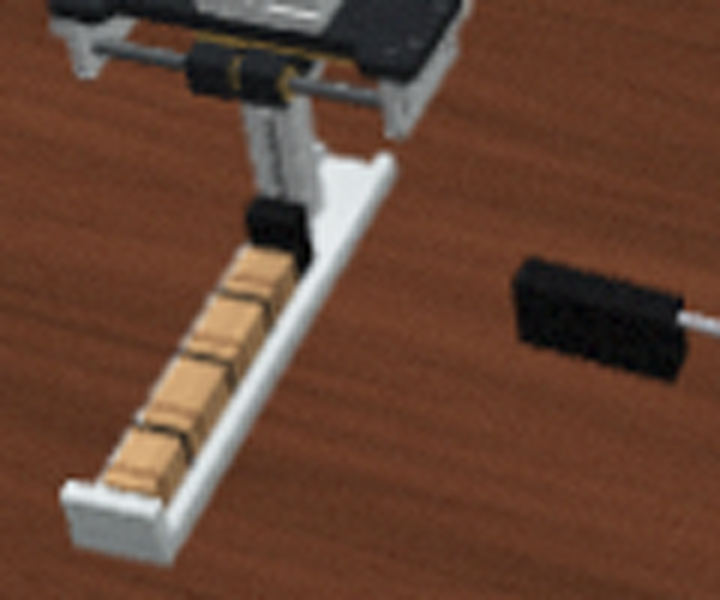

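The row has closed up behind D, with a few mm left to the stop. I'll push on in small steps and watch the force.

Call:
play_rows([
  [[-0.001,0,0],0,1],
  [[-0.002,0,0],0,1],
  [[-0.003,0,0],0,1],
  [[-0.004,0,0],0,1],
  [[-0.004,0,0],0,1],
])

```text
clock: 48.95
eef_pos: [398.4, -374.9, 17.9]
eef_rot: [-1.557, 0.024, -3.066]
wrist_force: [-1.8, -0.2, -0.4]
finger_gap: 0.3
```

Call:
play_rows([
  [[-0.0005,0,0],0,1],
  [[-0.001,0,0],0,1],
  [[-0.0015,0,0],0,1],
  [[-0.0015,0,0],0,1],
])

```text
clock: 49.35
eef_pos: [399.9, -374.8, 17.9]
eef_rot: [-1.557, 0.024, -3.066]
wrist_force: [-1.9, -0.7, -0.8]
finger_gap: 0.3
```

Call:
play_rows([
  [[-0.0005,0,0],0,1],
  [[-0.001,0,0],0,1],
  [[-0.001,0,0],0,1],
])

```text
clock: 49.65
eef_pos: [401.0, -374.7, 17.9]
eef_rot: [-1.557, 0.024, -3.066]
wrist_force: [-1.8, -1.4, -1.2]
finger_gap: 0.6
```

Call:
play_rows([
  [[-0.0005,0,0],0,1],
  [[-0.001,0,0],0,1],
  [[-0.001,0,0],0,1],
])

```text
clock: 49.95
eef_pos: [402.0, -374.6, 17.9]
eef_rot: [-1.557, 0.024, -3.066]
wrist_force: [-2.6, -0.6, -1.2]
finger_gap: 0.6
```

Call:
play_rows([
  [[-0.0005,0,0],0,1],
  [[-0.001,0,0],0,1],
  [[-0.001,0,0],0,1],
])

```text
clock: 50.25
eef_pos: [402.9, -374.6, 17.9]
eef_rot: [-1.557, 0.023, -3.066]
wrist_force: [-4.6, -1.3, -0.2]
finger_gap: 0.6
```

```bash
python3 -c "
from h import *
st();stamps((440,170,490,300))"
```

```text
t50.2 pos [ 402.9 -374.6   17.9] rpy [-1.557  0.023 -3.066] F [-4.6 -1.3 -0.2] gap 0.6
stamp [ 448.5 -373. ] len 29.7 yaw 0.068
stamp [ 485.8 -369.3] len 37.6 yaw 0.066
stamp [ 529.6 -364.8] len 40.9 yaw 0.053
stamp [ 571.2 -361.7] len 33.5 yaw 0.052
```

Call:
play_rows([
  [[-0.0003,0,0],0,1],
  [[-0.0005,0,0],0,1],
  [[-0.0005,0,0],0,1],
])

```text
clock: 50.6
eef_pos: [402.9, -374.5, 17.9]
eef_rot: [-1.558, 0.023, -3.066]
wrist_force: [-6.1, -1.6, 1.3]
finger_gap: 0.4
```

The force rose to 6 N and the position stalled at x=402.9, so the row is pressed on the stop. Back off and clear away.

Call:
play_rows([
  [[0.002,0,0],0,1],
  [[0.006,0,0],0,1],
  [[0.015,0,0],0,1],
  [[0.025,0,0],0,1],
  [[0.03,-0.03,0],0,1],
  [[0.03,-0.07,0],0,1],
  [[0.03,-0.12,0],0,1],
  [[0.03,-0.17,0.04],0,1],
  [[0.03,-0.2,0.08],0,1],
  [[0.03,-0.2,0.12],0,1],
  [[0.03,-0.2,0.15],0,1],
  [[0.03,-0.2,0.15],0,1],
])

```text
clock: 51.8
eef_pos: [378.3, -526.9, 218.1]
eef_rot: [-1.558, 0.022, -3.068]
wrist_force: [0.1, 0.8, -1.3]
finger_gap: 0.4
```

```bash
python3 -c "
from h import *
st();stamps((440,170,490,300))
a=manip.camera('top')[:,:,::-1]; b=manip.camera('scene')[:,:,::-1]
c=np.vstack([np.hstack([a[90:310,240:500],b[130:350,160:420]]),np.hstack([a[100:320,100:360],np.zeros((220,260,3),np.uint8)])])
c[220:,260:]=cv2.resize(b[115:205,175:281],(260,220),interpolation=cv2.INTER_CUBIC)
cv2.imwrite('pics/f.png',cv2.resize(c,None,fx=1.36,fy=1.36,interpolation=cv2.INTER_CUBIC))"
```

```text
t51.8 pos [ 378.3 -526.9  218.1] rpy [-1.558  0.022 -3.068] F [ 0.1  0.8 -1.3] gap 0.4
stamp [ 448.3 -372.2] len 29.8 yaw 0.082
stamp [ 485.8 -369.3] len 37.6 yaw 0.066
stamp [ 529.9 -365.1] len 40.9 yaw 0.036
stamp [ 572.  -362.7] len 32.2 yaw 3.093
```

View pics/f.png

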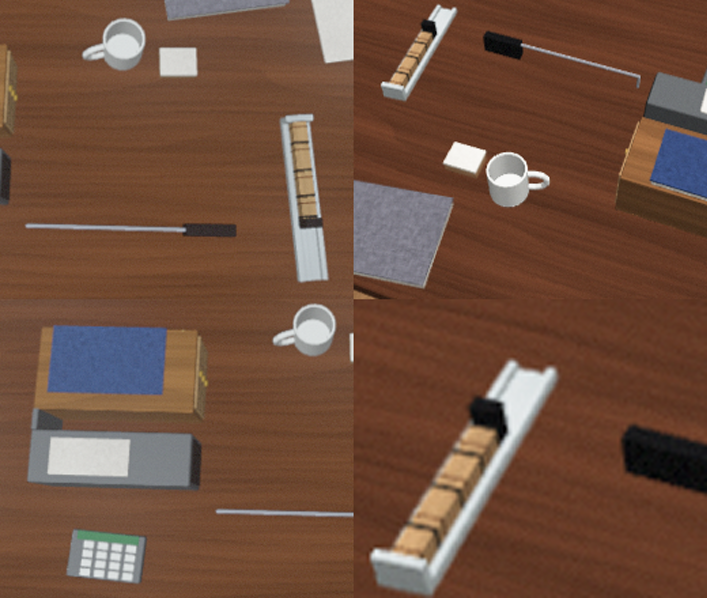

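The row is snug between the stop and the follower, and the gap is empty. The rod stands on its base clear of the nook. The mug, box and calculator look unmoved. I'm handing in.

```bash
python3 -c "
from h import *
manip.sign_off(); print('done')"
```

```text
the job is handed in; nothing more can be done
done
```

All four stamps are out of the gap and lying lengthwise in the rack, with the follower pushed up against them. I handed the job in at about 52 s, within the 208 s limit.

- **Fishing out:** I drew the stamps out together with the bent rod from behind the last one. The fingers never went into the gap.
- **Rod:** It stands on its handle base at about x=408, clear of the gap.
- **Row:** On the last push the force rose from about 2.5 N to 6 N and the fingers stopped moving at x=402.9, so the row is pressed against the end stop. It still measured as four stamps in line after I backed off.
- **Last pictures:** The gap was empty, the rod was upright, and the mug, clip box and calculator looked unmoved; I judged the bystanders by eye rather than measuring them.

**Checks that were off:**
- Drawing the follower back ended with about 21 N vertical and 8 N sideways at the wrist. It had no lasting effect that I could see.
- The tool picked up a tilt of about 1.5° over the run, which I left uncorrected.
- The top-view yaw of the stamps is only good to a few hundredths of a radian, because each covers so few pixels.

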